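Bring the last casting flask out of the burn-out oven

ROBOT

A 6-joint arm with a two-finger parallel gripper is mounted at the origin on the work surface. World frame = base frame: x ahead of the robot, y to its left, z up, the work surface at z = 0. Lengths are in m, angles in degrees, forces in N, time in s.
With the tool pointing down it reaches from about 0.4 to 0.825 m from the base axis. Payload 7 kg.
Tool frame: the origin (TCP) lies where the fingers leave the gripper's body, on its centre line; the fingertips stand 66 mm ahead of it and the grasp point (between the pads) lies 47 mm ahead of it; z points along the fingers, y is the direction in which the jaws open and shut (so a half turn about z gives the same grasp; the last joint's range is limited). The gripper opens to 88 mm and grips with 3 to 60 N. Pads are 19 mm wide; open, the fingers measure 130 mm over their backs; the gripper's body (78 mm by 193 mm) begins 47 mm behind the grasp point.
Start: joints at [-50.243, 20.546, 0.682, 0, -70.136, -16.507], TCP at [0.266, -0.62, 0.292] pointing down, gripper open.
Joint ranges: [-176.03, 176.03], [-82.01, 121.73], [-58.28, 71.71], [-173.87, 95.51], [-174.79, -0.11], [-173.66, 173.66]. Speed limits (degrees/s): [136.94, 136.94, 172.46, 180, 180, 180].

INTERFACE

Orientations are given as [roll, pitch, yaw] about the fixed x, y, z axes, in that order (R = Rz(yaw) Ry(pitch) Rx(roll)).
In Python, from plant import get_obs, snapshot, close_job gives the robot as it stands.
- The arm moves only by the tool play_rows, never from a script. Its argument "series" is a list of rows, each a list of 5 numbers: the opening in per cent of the stroke, from 0 (shut) to 100 (fully open), then the shift along the tool's x, y, z in m, then the turn about the tool's z in degrees. In form: [[jaw, dx, dy, dz, spin], ...]. A call has 1 to 10 rows; each row is the pose to reach, as a shift and turn from the pose commanded when the call began, along the tool's axes at that moment; what a row does not reach only later rows make up. A row lasts 1/10 s, in which the tool goes at most 50 mm and 8.59 degrees, less where a joint would pass 70% of its speed; a pose out of reach is approached as far as the arm can. A call with a gripper value outside its range is refused whole. The fingers move at their own pace and stop on an object; the grip force is fixed at half the most. Time passes only in rows, so rows that repeat a pose let the fingers close. It gives the time, the measured TCP pose, the force and the opening at its end, in the units of the state.
- get_obs(): the state, without advancing time (a new reading comes with each control period).
- snapshot(name): name is "side" or "top"; returns a dict with "frame" (420x560x3 uint8, red, green, blue), "z_map" (420x560 float32, m along the optical axis (not along the pixel's ray), 0 where there is no reading), "mtx" (3x3 intrinsics, pixels), "D" ([k1, k2, p1, p2, k3] as OpenCV has them; the pictures are not rectified), "camera_from_world" (4x4, takes a point from world to camera coordinates). Camera axes: x right, y up, looking along -z (the intrinsics and any distortion apply to the point x, -y, -z); pixel columns grow to the right and rows downward; lengths in m; the calibration is good to about 2 mm. A picture is of the moment at which its call begins.
- close_job(): hands the job in, once; it reports no verdict.
The state is a dict: "clock": time; "joint_pos": joint angles; "qvel": joint speeds; "tau": joint torques, N m; "tool_pos": TCP position; "orientation": TCP orientation; "force": force on the tool from outside, world axes, zero at the start; "moment": the same for the moment, N m; "opening": finger opening in m.
Only numpy, scipy, OpenCV 4.12 (cv2) and the standard library are available. Lean on these libraries where they do the work, as an engineer would, in place of code of your own. Each camera call takes 0.05 s, during which the arm holds its last target.

TASK

Pull the bench oven's drop-down door all the way down until it lies level, take out the steel flask and stand it upright on the cooling tile, midway between the tall and the short flask and in line with them. Then push the oven door fully shut again. Do not shift the two flasks already cooling or anything else on the bench.

Things in the scene. Friction and masses are not known exactly. Their poses are not given: they have to be found in the camera images.
- oven: Fixed grey bench oven, 280 deep, 360 wide, 207 mm high (roof box to 247). Origin: centre of underside; -x points out of its front, y along its width. Chamber floor 60 mm up, from x = -140 (front edge) to 115 mm, clear width 310. Side walls lean back 30 deg from the front edge, so the roof (187 to 207 mm up) starts only at x = -55 mm: with the door down the floor's front is open from above.
- oven_door (a joint): Door angle about its bottom hinge, rad: 0 = shut (leaning back 30 deg from vertical), grows as it comes down, 2.09 = fully down: level with the chamber floor, inner face up. It stays where it is left (about 5 N at the handle moves it). Panel 350 wide, 170 from hinge to top edge, 14 mm thick.
- door_handle (a point): Middle of the door's handle: round steel bar 12 mm thick, 120 long, parallel to the oven's width, on two thin end arms 36 mm beyond the door's top edge (30 mm gap) and 15 mm outward of its inner face; 207 mm from the hinge line. About 246 mm above the bench when shut, 45 when down. Axes turn with the door: z along it away from the hinge, -x outward.
- door_hinge (a point): Middle of the hinge line (parallel to the oven's width), 60 mm above the bench at the oven's front edge. Axes as the oven's.
- flask: The flask to bring out: solid upright steel cylinder with plaster-white top, 48 mm diameter, 50 mm high, about 0.3 kg, alone on the oven's floor just behind the door. Origin: centre of its underside, z up.
- tall_flask: The tall flask cooling on the tile: the same 48 mm diameter but 80 mm high. Origin: centre of its underside, z up.
- short_flask: The short flask cooling on the tile: 48 mm diameter, 30 mm high. Origin: centre of its underside, z up.
- tile: Flat heatproof cooling tile on the bench, 280 x 110 x 12 mm, does not move. Origin: centre of its underside; x along its length, y across, z up. The tall and short flask stand one near each end on its long centre line (either way round), 160 to 180 mm apart; top surface 12 mm above the bench.
- jar: Bystander: glass jar with steel lid, 56 mm diameter, 75 high. Origin: centre of underside.
- spool: Bystander: small copper wire spool, 48 mm diameter, 30 high. Origin: centre of underside.
- brush: Bystander: small brush lying on the bench, 150 mm long along its x axis.
- screwdriver: Bystander: screwdriver lying on the bench, 150 mm long along its x axis.
- ring_cone: Bystander: white ceramic ring cone on a round foot, 80 mm diameter, 122 high. Origin: centre of underside.
- dish: Bystander: small white ceramic bowl, 70 mm diameter, 30 high. Origin: centre of underside.
Things that resemble listed ones, but are neither listed nor needed, are in the scene too. What is shaped like the short_flask but green or red is not meant.

How it is judged (in metres and radians):
On the way, in this order (a step that is already met when the one before it is completed fails the run):
1. the oven door is pulled fully down (within about 0.13 rad of level) (value of joint oven_door above 1.96 rad), for 0.2 s.
2. the flask stands released on the tile between the other two (horizontal distance between flask and tall_flask between 0.065 and 0.105 m and horizontal distance between flask and short_flask between 0.065 and 0.105 m and y of flask in the frame of tile between -0.02 and 0.02 m and z of flask in the frame of tile between 0.007 and 0.017 m and angle between flask's own z axis and vertical below 0.1 rad and contact force between flask and the fingers below 0.1 N and linear speed of flask below 0.02 m/s), for 0.3 s.
At the end, for the whole second after the job is handed in: The oven door is shut (within 0.05 rad) and the flask stands upright, released and at rest on the tile, between 65 and 105 mm (centre to centre) from each of the other two flasks and within 20 mm of the tile's long centre line; the other two flasks stand upright (all of step 2 and value of joint oven_door below 0.05 rad and angle between each of tall_flask, short_flask's own z axis and vertical below 0.1 rad); the robot touches nothing.
It fails at once if a cooling flask is shifted by more than 12 mm (distance of any of tall_flask, short_flask from where it was at the start of the episode above 0.012 m).
It fails at once if a bystander is shifted by more than 25 mm (distance of any of jar, spool, brush, screwdriver, ring_cone, dish from where it was at the start of the episode above 0.025 m).
It fails at once if the flask is tipped over (angle between flask's own z axis and vertical above 1 rad).
It also fails if it takes over 72 s, if anything falls off the work surface, if the arm or the gripper's body presses on something with over 40 N, if the wrist force passes 120 N, or if a joint passes its speed limit or range.

## Working session

There is one attempt and no reset: what is moved stays moved. The work goes in short steps, Python scripts to look and compute and a tool call to move; the robot and the scene stay as the last step left them, time stands still between calls to the robot, and variables do not carry over. Pictures are saved under pics/ and viewed, and the job is handed in when it is done.

Besides the shell and the picture viewer there is one more tool, called after "Call:" by a JSON object that holds its "method" and its "body", one argument or row to a line. play_rows: Moves the arm, as the interface text tells. Its arguments: {"type":"object","properties":{"series":{"type":"array"}},"required":["series"]}

```bash
mkdir -p pics; ls
python3 - <<'E'
from plant import *
import cv2,numpy as np
print(get_obs())
for n in("side","top"):
    s=snapshot(n); cv2.imwrite(f"pics/{n}0.png",s["frame"][:,:,::-1]); print(n,s["mtx"],s["D"],s["camera_from_world"],(s["z_map"]>0).mean())
    np.savez(f"{n}0.npz",**s)
E
```

```text
pics
{'clock': 0.0, 'joint_pos': array([-5.02424887e+01,  2.05906860e+01,  6.34765410e-01, -2.08900792e-02,
       -7.01347288e+01, -1.65067849e+01]), 'qvel': array([-0.06286383,  0.02020111,  0.0359154 , -0.02776966, -0.13207152,
        0.00781674]), 'tau': array([ 1.64564262e-04, -5.82720351e+01,  2.93057871e+01,  6.99727580e+00,
        6.86119020e-03, -1.83726147e-04]), 'tool_pos': array([ 0.26630272, -0.61984445,  0.29123616]), 'orientation': array([ 1.79907506e+02, -6.92997412e-03, -1.56756382e+02]), 'force': array([ 1.21256124, -0.55774245, -0.56544231]), 'moment': array([ 0.012517  ,  0.0109499 , -0.00079915]), 'opening': 0.08747752771760826}
side [[515.54841309   0.         280.80804936]
 [  0.         515.54841309 213.61434059]
 [  0.           0.           1.        ]] [-0.16235136  0.          0.          0.          0.        ] [[ 0.81629139 -0.5775142   0.01207142 -0.46416658]
 [ 0.29305598  0.43204976  0.8529075  -0.29634837]
 [-0.49778164 -0.69268344  0.52192249 -1.17268345]
 [ 0.          0.          0.          1.        ]] 0.992423469387755
top [[418.98310865   0.         279.57105564]
 [  0.         418.98310865 212.88444319]
 [  0.           0.           1.        ]] [0.02198569 0.         0.         0.         0.        ] [[-0.00740767 -0.99984804  0.01578033 -0.00165126]
 [ 0.99238527 -0.00541026  0.12305364 -0.55458082]
 [-0.12294957  0.01657171  0.99227455 -1.12538257]
 [ 0.          0.          0.          1.        ]] 0.9961267006802721
```

View pics/side0.png

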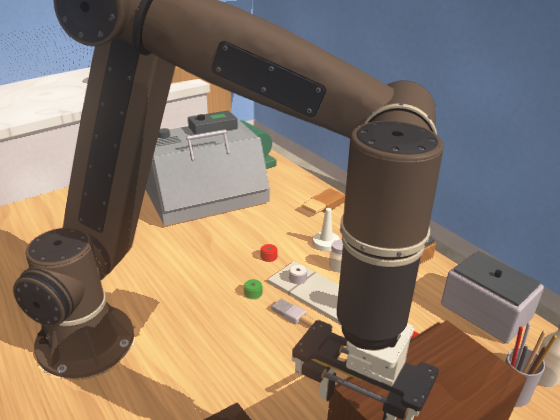

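View pics/top0.png

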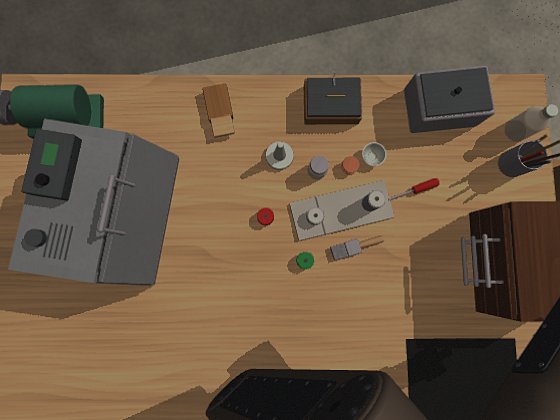

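```bash
cat > h.py <<'E'
import numpy as np,cv2
def load(n): return dict(np.load(n))
def ray(s,uv):
    uv=np.asarray(uv,float).reshape(-1,1,2)
    p=cv2.undistortPoints(uv,s["mtx"],s["D"])[:,0]
    d=np.c_[p[:,0],-p[:,1],-np.ones(len(p))]
    R=s["camera_from_world"][:3,:3];t=s["camera_from_world"][:3,3]
    return -R.T@t, d@R
def onplane(s,uv,z):
    o,d=ray(s,uv); k=(z-o[2])/d[:,2]; return o+d*k[:,None]
def depthpt(s,uv):
    o,d=ray(s,uv); uv=np.atleast_2d(uv); z=s["z_map"][uv[:,1].astype(int),uv[:,0].astype(int)]
    return o+d*z[:,None]
def cloud(s):
    v,u=np.mgrid[:420,:560]; return depthpt(s,np.c_[u.ravel(),v.ravel()]).reshape(420,560,3)
def proj(s,P):
    P=np.atleast_2d(P); T=s["camera_from_world"]; c=P@T[:3,:3].T+T[:3,3]; c=c*[1,-1,-1]
    return cv2.projectPoints(c,np.zeros(3),np.zeros(3),s["mtx"],s["D"])[0][:,0]
E
python3 - <<'E'
from h import *
np.set_printoptions(precision=4,suppress=True)
s=load("top0.npz");C=cloud(s)
for n,u,v in[("bench",250,300),("bench2",350,330),("roof",60,230),("roof2",85,150),("door",140,210),("handle",108,205),("h1",111,183),("h2",105,232),("tile",345,215),("tall",376,197),("short",315,214),("cone",280,150),("jar",318,165),("box",50,160)]: print(n,C[v,u])
cv2.imwrite("pics/oven.png",cv2.resize(s["frame"][110:300,0:200,::-1],None,fx=4,fy=3.15*1.0,interpolation=cv2.INTER_CUBIC) if 0 else cv2.resize(s["frame"][110:300,0:200,::-1],None,fx=3,fy=3,interpolation=cv2.INTER_CUBIC))
cv2.imwrite("pics/tile.png",cv2.resize(s["frame"][130:290,240:450,::-1],None,fx=3,fy=3,interpolation=cv2.INTER_CUBIC))
E
```

```text
bench [ 0.3154  0.0783 -0.0051]
bench2 [ 0.2325 -0.1976 -0.0005]
roof [0.4959 0.5034 0.2095]
roof2 [0.6862 0.4581 0.2048]
door [0.5478 0.3382 0.1611]
handle [0.547  0.3794 0.2544]
h1 [0.5963 0.3741 0.2562]
h2 [0.4913 0.4047 0.2006]
tile [ 0.5505 -0.1908  0.01  ]
tall [ 0.5885 -0.2601  0.0915]
short [ 0.55   -0.1026  0.0421]
cone [ 0.7155 -0.0066  0.0974]
jar [ 0.6798 -0.1097  0.0746]
box [0.6507 0.5144 0.249 ]
```

Run:
```python
from h import *
np.set_printoptions(precision=4,suppress=True)
for n in("top","side"):
    s=load(n+"0.npz");C=cloud(s);X,Y,Z=C[...,0],C[...,1],C[...,2]
    # roof plane z~.207
    reg=(Y>0.15)&(X>0)&(X<1.0)
    m=(abs(Z-.207)<.006)&reg
    m=cv2.morphologyEx(m.astype(np.uint8),cv2.MORPH_OPEN,np.ones((3,3)))
    cs=max(cv2.findContours(m,0,2)[0],key=cv2.contourArea)
    r=cv2.minAreaRect(C[m>0][:,:2].astype(np.float32)); print(n,"roof",r,cv2.boxPoints(r).tolist(), Z[m>0].mean())
    # handle pts: above roof z .232-.256
    m=(abs(Z-.246)<.014)&reg
    k,l,st,ce=cv2.connectedComponentsWithStats(m.astype(np.uint8))
    for i in range(1,k):
        if st[i,4]>8:
            P=C[l==i]; print(n,"h",st[i],P.mean(0),P.min(0),P.max(0))
    # low objects around the tile
    for name,lo,hi in(("tile",.008,.016),("short",.038,.046),("tall",.088,.096)):
        m=((Z>lo)&(Z<hi)&(X>.35)&(X<.9)&(Y<.25)&(Y>-.4))
        k,l,st,ce=cv2.connectedComponentsWithStats(m.astype(np.uint8))
        for i in range(1,k):
            if st[i,4]>60:
                P=C[l==i]; r=cv2.minAreaRect(P[:,:2].astype(np.float32)); print(n,name,st[i],P.mean(0),r)
```

```text
top roof ((0.5662883520126343, 0.4715484380722046), (0.23589813709259033, 0.3614695370197296), 80.35060119628906) [[0.3683401644229889, 0.3855626583099365], [0.7246955633163452, 0.32497358322143555], [0.764236569404602, 0.5575342178344727], [0.40788114070892334, 0.6181232929229736]] 0.20778784879949647
top h [  21  129   57   70 2776] [0.6435 0.5154 0.2474] [0.5648 0.4633 0.2321] [0.7248 0.5756 0.26  ]
top h [ 98 174  24  58 358] [0.5526 0.3824 0.2546] [0.4891 0.3595 0.2333] [0.6172 0.3984 0.26  ]
top h [207 407   4  11  19] [0.1034 0.1528 0.243 ] [0.0934 0.1501 0.2324] [0.1115 0.1565 0.2567]
top tile [364 146  18  18 124] [ 0.7261 -0.2752  0.0118] ((0.7245916128158569, -0.2743194103240967), (0.05105011165142059, 0.04693938046693802), 8.365021705627441)
top tile [ 289  180  105   60 2907] [ 0.564  -0.1747  0.0118] ((0.5679575800895691, -0.18568654358386993), (0.11018530279397964, 0.28991398215293884), 13.478636741638184)
top short [307 207  17  17 213] [ 0.5474 -0.1022  0.042 ] ((0.5475428104400635, -0.10265756398439407), (0.044629234820604324, 0.044940393418073654), 88.0893859863281
[... 669 characters left out ...]
ide h [187 111  51  18 608] [0.6378 0.5025 0.2442] [0.5647 0.4537 0.232 ] [0.7248 0.5738 0.26  ]
side h [186 130  41  15 186] [0.5492 0.3776 0.2502] [0.4871 0.3588 0.2339] [0.6153 0.3953 0.2585]
side tile [ 267  261   72   60 1648] [ 0.5479 -0.1584  0.0111] ((0.5593454837799072, -0.16245722770690918), (0.11452857404947281, 0.23520196974277496), 13.743316650390625)
side tile [271 301  41  26 172] [ 0.446  -0.204   0.0128] ((0.44708386063575745, -0.2116546779870987), (0.04383472353219986, 0.1110488548874855), 2.3923919200897217)
side short [289 265  18  12 152] [ 0.5454 -0.1085  0.0414] ((0.5445854663848877, -0.10788104683160782), (0.044263239949941635, 0.04394663870334625), 77.96659088134766)
```

Run:
```python
from h import *
np.set_printoptions(precision=4,suppress=True)
for n in("top","side"):
    s=load(n+"0.npz");C=cloud(s);X,Y,Z=C[...,0],C[...,1],C[...,2]
    m=(Z>.238)&(Z<.275)&(X>.45)&(X<.65)&(Y>.33)&(Y<.42)
    P=C[m]; 
    b=P[:,2]>.24
    P=P[b]; c=P.mean(0); w=np.linalg.svd(P[:,:2]-c[:2])[2][0]; t=(P[:,:2]-c[:2])@w
    print(n,len(P),c,np.degrees(np.arctan2(w[1],w[0])),t.min(),t.max(),np.percentile(P[:,2],[5,50,95]), np.std((P[:,:2]-c[:2])@[-w[1],w[0]]))
    # front door plane
    m=(Z>.075)&(Z<.195)&(X>.3)&(X<.8)&(Y>.2)&(Y<.42)
    P=C[m];c=P.mean(0); nn=np.linalg.svd(P-c,full_matrices=False)[2][2]; nn*=np.sign(nn[2]); r=(P-c)@nn; P=P[abs(r)<.006]; c=P.mean(0); nn=np.linalg.svd(P-c,full_matrices=False)[2][2];nn*=np.sign(nn[2])
    print(" door plane",nn,c,np.degrees(np.arctan2(nn[1],nn[0])),np.degrees(np.arcsin(nn[2])),len(P))
```

```text
top 364 [0.5525 0.3831 0.2561] 170.41157210597626 -0.06509465375716914 0.06490851245897637 [0.247  0.2572 0.2603] 0.003629394753823065
 door plane [-0.1471 -0.8899  0.4319] [0.5383 0.3318 0.1379] -99.38571850456245 25.587210806735378 5278
side 173 [0.55   0.3778 0.2514] 170.1594428038233 -0.06606496507754385 0.06399047834446803 [0.2445 0.252  0.257 ] 0.003653708739015656
 door plane [-0.1534 -0.8864  0.4368] [0.5391 0.3296 0.1347] -99.81571498199096 25.897977737223997 3899
```

View pics/oven.png

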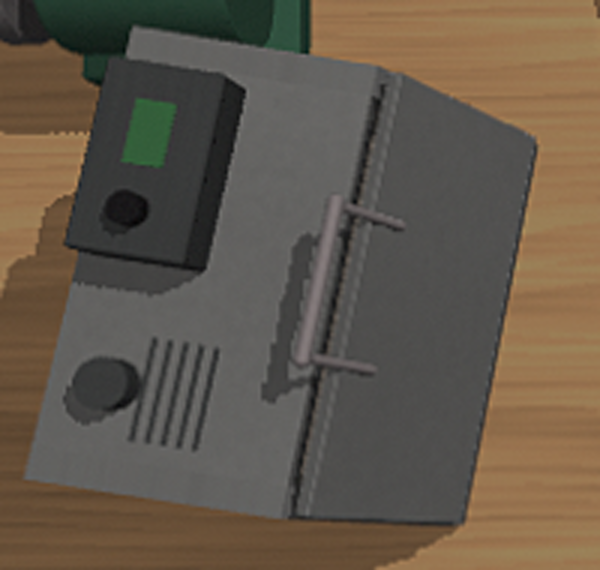

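```bash
cat > go.py <<'E'
import sys,numpy as np
from plant import get_obs
def go(x,y,z,yaw=None):
    o=get_obs(); p=o["tool_pos"]; w=np.radians(o["orientation"][2]); d=np.array([x,y,z])-p
    sp=0 if yaw is None else -((yaw-o["orientation"][2]+180)%360-180)
    print("dx %.4f dy %.4f dz %.4f spin %.2f"%(d[0]*np.cos(w)+d[1]*np.sin(w), d[0]*np.sin(w)-d[1]*np.cos(w), -d[2], sp))
if __name__=="__main__":
    go(*map(float,sys.argv[1:]))
E
python3 go.py .5 -.2 .38 170.2
```

```text
dx -0.3804 dy 0.2936 dz -0.0887 spin 33.05
```

Call:
{"method": "play_rows", "body": {
  "series": [
    [100,0,0,-0.05,0],
    [100,0,0,-0.0887,0],
    [60,-0.38,0.2936,-0.0887,33.05],
    [60,-0.38,0.2936,-0.0887,33.05],
    [60,-0.38,0.2936,-0.0887,33.05],
    [60,-0.38,0.2936,-0.0887,33.05],
    [60,-0.38,0.2936,-0.0887,33.05],
    [60,-0.38,0.2936,-0.0887,33.05],
    [60,-0.38,0.2936,-0.0887,33.05],
    [60,-0.38,0.2936,-0.0887,33.05]
  ]
}}

```text
clock: 1.1
tool_pos: [0.4564, -0.2772, 0.3808]
orientation: [180.0, -0.0, 170.2]
force: [1.3, -1.1, 0.2]
opening: 0.053
```

```bash
python3 go.py .551 .379 .38 170.2; python3 -c "
from plant import *
import cv2,numpy as np
s=snapshot('side');cv2.imwrite('pics/side1.png',s['frame'][:,:,::-1]);print(get_obs()['joint_pos'])"
```

```text
dx 0.0186 dy 0.6627 dz 0.0008 spin -0.01
[ -9.69850539   4.47385724  -8.63143999  -0.10581622 -76.82931031
 -89.92027085]
```

Call:
{"method": "play_rows", "body": {
  "series": [
    [60,0.0186,0.45,0,0],
    [60,0.0186,0.45,0,0],
    [60,0.0186,0.45,0,0],
    [60,0.0186,0.45,0,0],
    [60,0.0186,0.45,0,0],
    [60,0.0186,0.45,0,0],
    [60,0.0186,0.45,0,0],
    [60,0.0186,0.45,0,0],
    [60,0.0186,0.45,0,0],
    [60,0.0186,0.45,0,0]
  ]
}}

```text
clock: 2.15
tool_pos: [0.5146, 0.1721, 0.3796]
orientation: [-180.0, -0.1, 170.4]
force: [-0.4, -0.7, -0.2]
opening: 0.0524
```

```bash
python3 go.py .551 .379 .38 170.2;python3 go.py .551 .379 .302 170.2
```

```text
dx -0.0015 dy 0.2100 dz -0.0004 spin 0.23
dx -0.0015 dy 0.2100 dz 0.0776 spin 0.23
```

Call:
{"method": "play_rows", "body": {
  "series": [
    [60,-0.0015,0.21,0,0],
    [60,-0.0015,0.21,0,0],
    [60,-0.0015,0.21,0,0],
    [60,-0.0015,0.21,0,0],
    [60,-0.0015,0.21,0,0],
    [60,-0.0015,0.21,0.0,0],
    [60,-0.0015,0.21,0.0,0]
  ]
}}

```text
clock: 2.85
tool_pos: [0.5514, 0.3735, 0.3803]
orientation: [-179.9, -0.0, 170.2]
force: [-0.3, -0.6, 0.3]
opening: 0.053
```

```bash
python3 go.py .551 .379 .302 170.2; python3 -c "
from plant import *
import cv2,numpy as np
for n in('side','top'):
  s=snapshot(n);cv2.imwrite(f'pics/{n}2.png',s['frame'][:,:,::-1])
s=snapshot('side');cv2.imwrite('pics/side2z.png',cv2.resize(s['frame'][50:250,100:320,::-1],None,fx=3,fy=3))"
```

```text
dx 0.0014 dy 0.0053 dz 0.0783 spin 0.01
```

View pics/side2z.png

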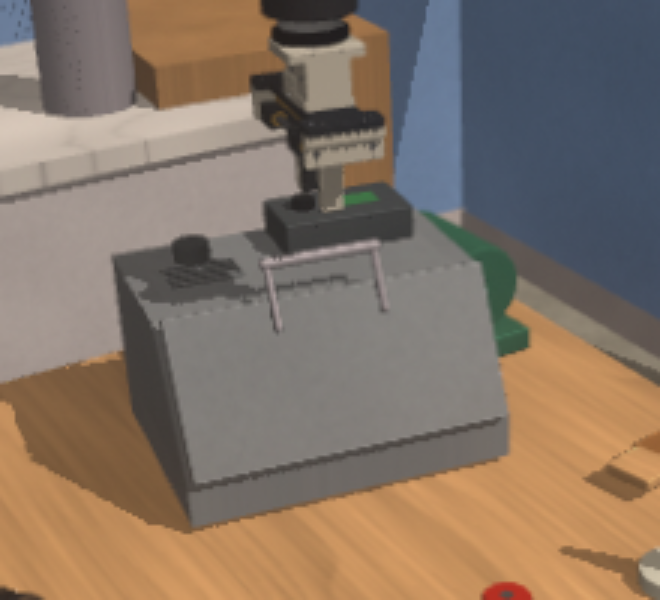

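The zoomed view shows the gripper hanging above the handle bar (bar at about (265..380, 250) in the zoom), centred on it. I am lowering it and gripping the bar.

Call:
{"method": "play_rows", "body": {
  "series": [
    [60,0,0,0.03,0],
    [60,0,0,0.06,0],
    [60,0,0,0.078,0],
    [60,0,0,0.078,0],
    [60,0,0,0.078,0]
  ]
}}

```text
clock: 3.5
tool_pos: [0.5519, 0.3735, 0.3041]
orientation: [180.0, 0.1, 170.2]
force: [0.8, 0.9, 0.9]
opening: 0.0526
```

```bash
python3 -c "
from plant import *
import cv2,numpy as np
print(get_obs()['tool_pos'])
s=snapshot('side');cv2.imwrite('pics/side3z.png',cv2.resize(s['frame'][60:220,130:300,::-1],None,fx=4,fy=3.7))"
```

```text
[0.55192014 0.37346876 0.30410981]
```

View pics/side3z.png

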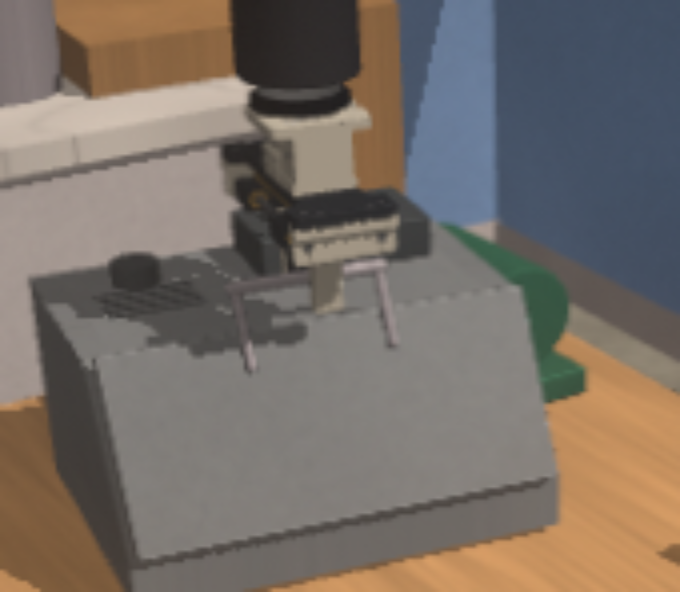

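Call:
{"method": "play_rows", "body": {
  "series": [
    [0,0,0,0,0],
    [0,0,0,0,0],
    [0,0,0,0,0],
    [0,0,0,0,0],
    [0,0,0,0,0],
    [0,0,0,0,0],
    [0,0,0,0,0]
  ]
}}

```text
clock: 4.25
tool_pos: [0.5523, 0.3761, 0.3047]
orientation: [179.7, 0.2, 170.3]
force: [0.3, 5.5, 5.2]
opening: 0.0109
```

```bash
python3 -c "
from h import *
from plant import *
print(get_obs())
for n in ('side','top'):
  s=snapshot(n); s['z_map'];C=cloud(s);X,Y,Z=C[...,0],C[...,1],C[...,2]
  m=(Z>.238)&(Z<.262)&(X>.45)&(X<.65)&(Y>.33)&(Y<.42)
  print(n,np.percentile(C[m],[2,50,98],axis=0))
"
```

```text
{'clock': 4.25, 'joint_pos': array([ 5.09339416e+01,  1.93574872e+01,  5.77832532e-01,  6.20088968e-04,
       -7.08963023e+01, -1.50671634e+02]), 'qvel': array([-0.08994714,  0.00409014,  0.03637897,  0.04032579,  0.11564877,
       -0.0996517 ]), 'tau': array([-2.96666890e+00, -5.39393342e+01,  2.50588417e+01,  6.91587880e+00,
       -1.70779925e+00, -1.46317060e-02]), 'tool_pos': array([0.55231751, 0.37610456, 0.3047103 ]), 'orientation': array([1.79717777e+02, 1.59232060e-01, 1.70262117e+02]), 'force': array([0.33877478, 5.50711812, 5.22964075]), 'moment': array([ 1.99570765, -0.09329043,  0.05144749]), 'opening': 0.010908396680249913}
side [[0.48847545 0.34916044 0.23889143]
 [0.54465858 0.36597169 0.25332825]
 [0.61132568 0.38975738 0.26067387]]
top [[0.48877555 0.35716263 0.23958037]
 [0.50849493 0.37973928 0.25812229]
 [0.61328064 0.39094746 0.26182447]]
```

```bash
python3 -c "
import numpy as np
r=206.6
ph=[115.9,113,110,106,101,96,91,86,81,76,71]
def p(a,b): 
  a,b=np.radians([a,b]);print(round(np.degrees(b),1),'dy %.4f dz %.4f'%(-r*(np.cos(b)-np.cos(a))/1e3,-r*(np.sin(b)-np.sin(a))/1e3))
for b in ph:p(115.9,b)
for b in [65,59,53,47,41,35,29,24,20]:p(71,b)
for b in [15,10,5,0,-2,-4.2]:p(20,b)
"
```

```text
115.9 dy -0.0000 dz -0.0000
113.0 dy -0.0095 dz -0.0043
110.0 dy -0.0196 dz -0.0083
106.0 dy -0.0333 dz -0.0127
101.0 dy -0.0508 dz -0.0170
96.0 dy -0.0686 dz -0.0196
91.0 dy -0.0866 dz -0.0207
86.0 dy -0.1047 dz -0.0202
81.0 dy -0.1226 dz -0.0182
76.0 dy -0.1402 dz -0.0146
71.0 dy -0.1575 dz -0.0095
65.0 dy -0.0201 dz 0.0081
59.0 dy -0.0391 dz 0.0183
53.0 dy -0.0571 dz 0.0303
47.0 dy -0.0736 dz 0.0442
41.0 dy -0.0887 dz 0.0598
35.0 dy -0.1020 dz 0.0768
29.0 dy -0.1134 dz 0.0952
24.0 dy -0.1215 dz 0.1113
20.0 dy -0.1269 dz 0.1247
15.0 dy -0.0054 dz 0.0172
10.0 dy -0.0093 dz 0.0348
5.0 dy -0.0117 dz 0.0527
0.0 dy -0.0125 dz 0.0707
-2.0 dy -0.0123 dz 0.0779
-4.2 dy -0.0119 dz 0.0858
```

Call:
{"method": "play_rows", "body": {
  "series": [
    [0,0,-0.0095,-0.0043,0],
    [0,0,-0.0196,-0.0083,0],
    [0,0,-0.0333,-0.0127,0],
    [0,0,-0.0508,-0.017,0],
    [0,0,-0.0686,-0.0196,0],
    [0,0,-0.0866,-0.0207,0],
    [0,0,-0.1047,-0.0202,0],
    [0,0,-0.1226,-0.0182,0],
    [0,0,-0.1402,-0.0146,0],
    [0,0,-0.1575,-0.0095,0]
  ]
}}

```text
clock: 5.35
tool_pos: [0.5235, 0.2219, 0.3039]
orientation: [179.8, -0.4, 170.1]
force: [14.8, 24.0, -53.4]
opening: 0.0111
```

```bash
python3 -c "
from plant import *
import cv2,numpy as np
s=snapshot('side');cv2.imwrite('pics/side4z.png',cv2.resize(s['frame'][60:260,130:330,::-1],None,fx=3,fy=3))"
```

```text
(no output)
```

View pics/side4z.png

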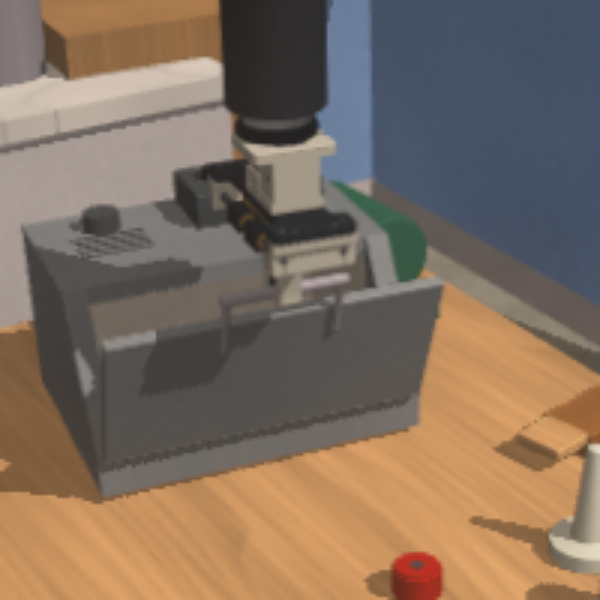

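Call:
{"method": "play_rows", "body": {
  "series": [
    [0,0,0,0.006,0],
    [0,0,0,0.012,0],
    [18,0,0,0.012,0],
    [18,0,0,0.012,0],
    [18,0,0,0.012,0]
  ]
}}

```text
clock: 5.9
tool_pos: [0.5237, 0.2178, 0.3001]
orientation: [-179.9, -0.1, 170.2]
force: [-4.2, -3.3, 1.8]
opening: 0.0157
```

```bash
python3 -c "
from h import *
from plant import *
np.set_printoptions(precision=4,suppress=True)
o=get_obs();print(o['tool_pos'],o['opening'])
for n in ('side','top'):
  s=snapshot(n); np.savez(n+'5.npz',**s);C=cloud(s)
  cv2.imwrite(f'pics/{n}5z.png',cv2.resize(s['frame'][60:260,130:330,::-1] if n=='side' else s['frame'][90:290,0:250,::-1],None,fx=3,fy=3))
"
```

```text
[0.5237 0.2178 0.3001] 0.015711698506302493
```

View pics/side5z.png

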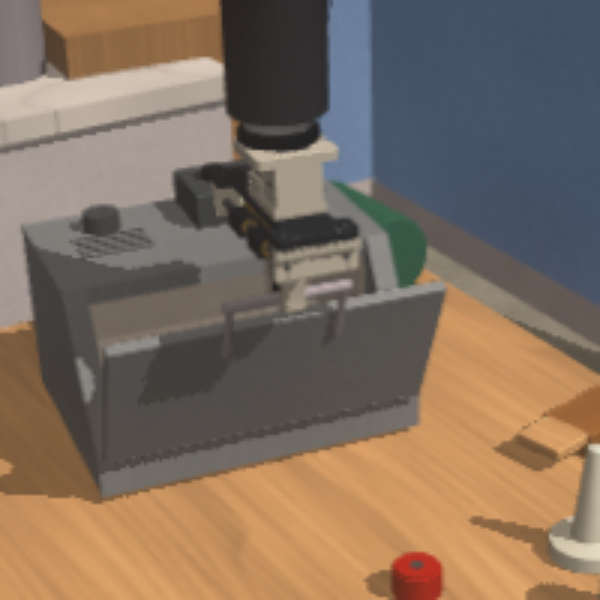

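View pics/top5z.png

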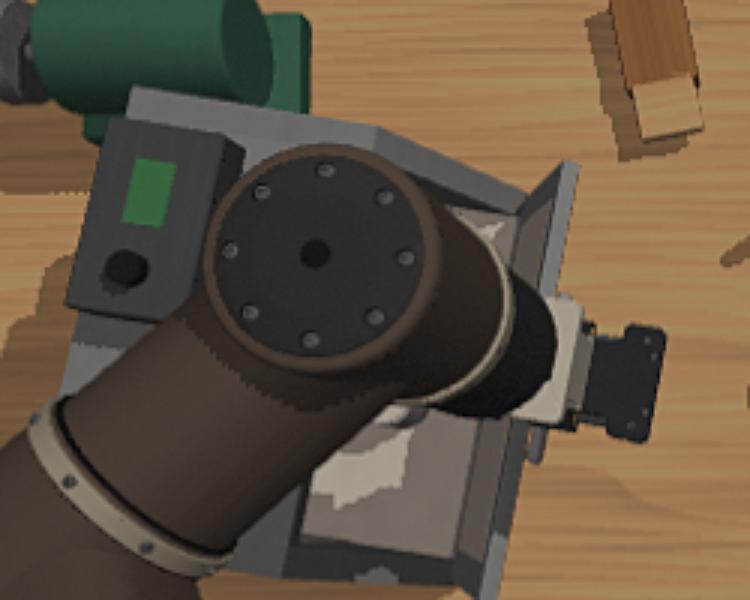

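```bash
python3 -c "
from h import *
np.set_printoptions(precision=4,suppress=True)
s=load('side5.npz');C=cloud(s)
for u,v in [(207,161),(210,161),(212,160),(215,160),(218,159),(240,157),(243,156),(245,156)]: print(u,v,C[v,u], C[v+1,u,2],C[v-1,u,2])
P=C[190:212,175:240].reshape(-1,3); c=P.mean(0);n=np.linalg.svd(P-c,full_matrices=False)[2][2]; n*=-np.sign(n[1]); print('panel',c,n,np.degrees(np.arctan2(n[1],n[0])),np.degrees(np.arcsin(n[2])),np.std((P-c)@n))
o=np.array([-.170,-.985]); 
# intersection of outer face with z=.06
h=np.hypot(n[0],n[1]); print('u of outer face at z=.06', c[:2]@o + n[2]*(c[2]-.06)/h)
print('u tcp',np.array([.5237,.2178])@o,'u shut',np.array([.5523,.3761])@o)
"
```

```text
207 161 [0.4697 0.2221 0.2458] 0.24665733384131083 0.24821661558943153
210 161 [0.4761 0.2163 0.2463] 0.24393470547923335 0.24917112497316862
212 160 [0.4843 0.2197 0.2459] 0.242131753992484 0.2459375738663322
215 160 [0.4907 0.214  0.2464] 0.24323333991483753 0.24832056147395332
218 159 [0.5017 0.2165 0.2455] 0.24604293597691906 0.24960067937414132
240 157 [0.5662 0.2038 0.2396] 0.09227698804765627 0.24339022282385336
243 156 [0.5758 0.2029 0.2406] 0.2357543637959021 0.24705846474097748
245 156 [0.5806 0.1997 0.2405] 0.23381329099521286 0.24359457253514094
panel [0.4962 0.2902 0.0768] [-0.2681 -0.4884 -0.8304] -118.76124306163892 -56.138382608940454 0.018570526181312514
u of outer face at z=.06 -0.3953397382725278
u tcp -0.303562 u shut -0.46434949999999997
```

```bash
python3 -c "
from h import *
np.set_printoptions(precision=4,suppress=True)
o=np.array([-.170,-.985]); 
s=load('side5.npz');C=cloud(s)
P=C[182:200,175:235].reshape(-1,3)
for it in range(4):
  c=P.mean(0);n=np.linalg.svd(P-c,full_matrices=False)[2][2]; n*=-np.sign(n[1]); r=(P-c)@n; P=P[abs(r)<.006]
  print('panel',len(P),c,n,np.degrees(np.arctan2(n[1],n[0])),np.degrees(np.arcsin(n[2])),r.std())
h=np.hypot(n[0],n[1]); print('u of outer face at z=.06', c[:2]@o + n[2]*(c[2]-.06)/h)
for v in range(150,222,3): print(v,C[v,195],C[v,195,:2]@o)
"
```

```text
panel 238 [0.4797 0.2696 0.1267] [-0.2674 -0.4354 -0.8596] -121.55403863911748 -59.27635368925355 0.015182153072793287
panel 238 [0.4815 0.2742 0.1242] [-0.1871 -0.8182 -0.5437] -102.88066966371906 -32.93424834829171 0.0018796513118832245
panel 238 [0.4815 0.2742 0.1242] [-0.1871 -0.8182 -0.5437] -102.88066966371906 -32.93424834829171 0.0018796513118832245
panel 238 [0.4815 0.2742 0.1242] [-0.1871 -0.8182 -0.5437] -102.88066966371906 -32.93424834829171 0.0018796513118832245
u of outer face at z=.06 -0.3935692411273003
150 [0.5175 0.3961 0.202 ] -0.47809520688507684
153 [0.5144 0.3913 0.1943] -0.4728941716516141
156 [0.5912 0.5563 0.0999] -0.6484694074782149
159 [0.5917 0.5593 0.087 ] -0.6514858154001574
162 [0.5889 0.5551 0.0777] -0.6468705256752786
165 [0.5922 0.5641 0.0614] -0.6562715588114595
168 [0.5798 0.5395 0.063 ] -0.6299444763872376
171 [0.4418 0.246  0.2126] -0.3173744706569815
174 [0.4404 0.2447 0.204 ] -0.3159413939504662
177 [0.4419 0.2495 0.1919] -0.32085860464316196
180 [0.4464 0.2608 0.176 ] -0.33277913661121084
183 [0.4451 0.2596 0.1671] -0.33132971552628165
186 [0.4479 0.2673 0.1529] -0.33947784372334394
189 [0.4488 0.2711 0.1409] -0.3433170155642479
192 [0.4497 0.2747 0.1289] -0.34701171798428165
195 [0.4525 0.2825 0.1141] -0.35521641474848553
198 [0.4538 0.287  0.1013] -0.35982222331614533
201 [0.4574 0.2968 0.0849] -0.3701041644494803
204 [0.4569 0.2975 0.0742] -0.3707134716270776
207 [0.4596 0.3053 0.0588] -0.37884718666070577
210 [0.4666 0.3224 0.0371] -0.3968753137240861
213 [0.4657 0.3223 0.0265] -0.3966161253132582
216 [0.4646 0.322  0.0159] -0.396129317208117
219 [0.4671 0.3293 0.0001] -0.40374637587295364
```

```bash
python3 -c "
import numpy as np
r=206.6
f=lambda b:(-.396+.2066*np.cos(np.radians(b)),.1170+.2066*np.sin(np.radians(b)))
def p(s,b): 
  u,z=f(b);print(b,'dy %.4f dz %.4f'%(-(u-s[0]),-(z-s[1])))
for b in [62.3,57,51,45,39,33,27,21]:p((-.3036,.3001),b)
for b in [21,15,10,5,0,-4.2,-6]:p(f(21),b)
"
```

```text
62.3 dy -0.0036 dz 0.0002
57 dy -0.0201 dz 0.0098
51 dy -0.0376 dz 0.0225
45 dy -0.0537 dz 0.0370
39 dy -0.0682 dz 0.0531
33 dy -0.0809 dz 0.0706
27 dy -0.0917 dz 0.0893
21 dy -0.1005 dz 0.1091
21 dy -0.0000 dz -0.0000
15 dy -0.0067 dz 0.0206
10 dy -0.0106 dz 0.0382
5 dy -0.0129 dz 0.0560
0 dy -0.0137 dz 0.0740
-4.2 dy -0.0132 dz 0.0892
-6 dy -0.0126 dz 0.0956
```

Call:
{"method": "play_rows", "body": {
  "series": [
    [0,0,0,0,0],
    [0,0,0,0,0],
    [0,0,-0.0201,0.0098,0],
    [0,0,-0.0376,0.0225,0],
    [0,0,-0.0537,0.037,0],
    [0,0,-0.0682,0.0531,0],
    [0,0,-0.0809,0.0706,0],
    [0,0,-0.0917,0.0893,0],
    [0,0,-0.1005,0.1091,0]
  ]
}}

```text
clock: 6.9
tool_pos: [0.5074, 0.1197, 0.1911]
orientation: [179.9, 0.0, 170.2]
force: [-2.0, 3.4, 0.8]
opening: 0.0107
```

Call:
{"method": "play_rows", "body": {
  "series": [
    [0,0,-0.0067,0.0206,0],
    [0,0,-0.0106,0.0382,0],
    [0,0,-0.0129,0.056,0],
    [0,0,-0.0137,0.074,0],
    [0,0,-0.0132,0.0892,0],
    [0,0,-0.0128,0.0935,0],
    [0,0,-0.0128,0.0935,0],
    [0,0,-0.0128,0.0935,0]
  ]
}}

```text
clock: 7.7
tool_pos: [0.5051, 0.1063, 0.0979]
orientation: [-179.9, -0.1, 170.2]
force: [0.6, -6.8, 1.0]
opening: 0.0108
```

```bash
python3 -c "
from h import *
from plant import *
np.set_printoptions(precision=4,suppress=True)
for n in ('side','top'):
  s=snapshot(n); np.savez(n+'6.npz',**s)
  cv2.imwrite(f'pics/{n}6z.png',cv2.resize(s['frame'][60:260,130:330,::-1] if n=='side' else s['frame'][90:290,0:250,::-1],None,fx=3,fy=3))
"
```

```text
(no output)
```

View pics/side6z.png

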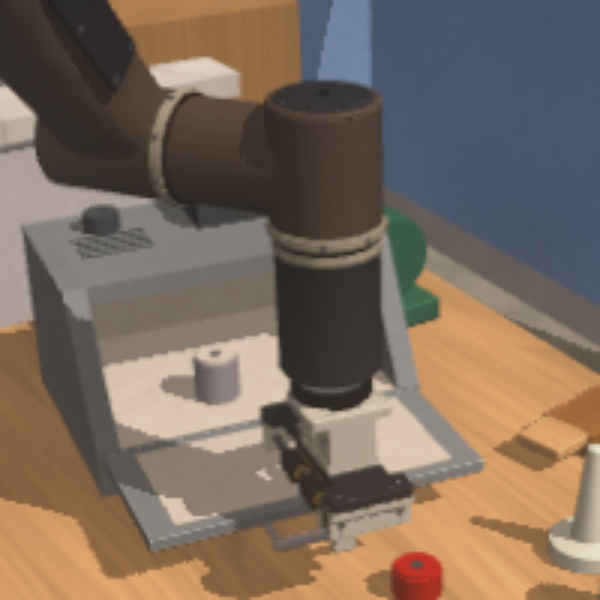

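View pics/top6z.png

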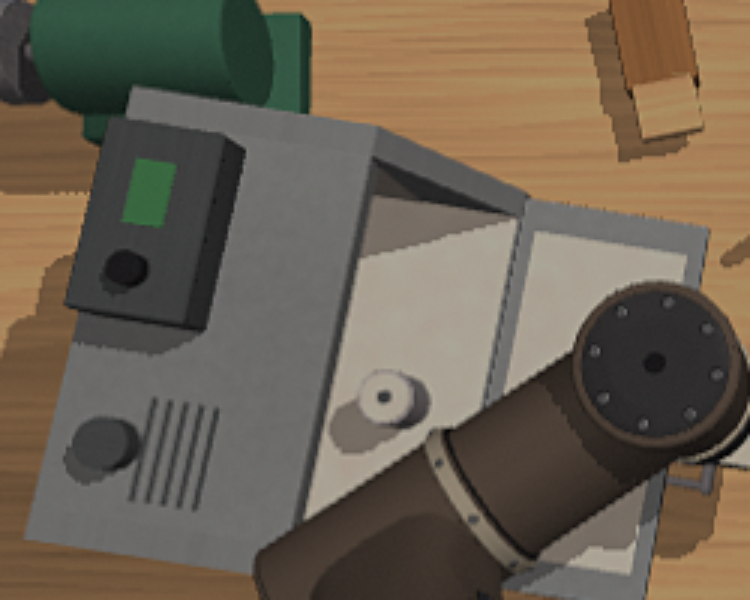

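```bash
python3 -c "
from h import *
np.set_printoptions(precision=4,suppress=True)
o=np.array([-.170,-.985]); w=np.array([.985,-.170])
for n in ('side','top'):
  s=load(n+'6.npz');C=cloud(s);X,Y,Z=C[...,0],C[...,1],C[...,2]
  U=X*o[0]+Y*o[1];W=X*w[0]+Y*w[1]
  m=(U>-.38)&(U<-.23)&(W>.25)&(W<.42)&(Z>.02)&(Z<.09)
  A=np.c_[U[m],np.ones(m.sum())];k=np.linalg.lstsq(A,Z[m],rcond=None)[0];print(n,'door slope',k, m.sum())
  m=(Z>.103)&(Z<.118)&(X>.35)&(X<.7)&(Y>.25)&(Y<.5)&(U<-.40)&(U>-.48)
  k,l,st,ce=cv2.connectedComponentsWithStats(m.astype(np.uint8))
  for i in range(1,k):
    if st[i,4]>40:
      P=C[l==i];r=cv2.minEnclosingCircle(P[:,:2].astype(np.float32));print(n,st[i],P.mean(0),r,'u',P[:,:2].mean(0)@o,'w',P[:,:2].mean(0)@w)
"
```

```text
side door slope [-0.0027  0.0588] 1109
side [195 175  15   8  97] [0.5229 0.3744 0.1092] ((0.5256438255310059, 0.3802093267440796), 0.027776943519711494) u -0.4576898911225288 w 0.45136478094356625
side [154 184  12  12  57] [0.3782 0.3719 0.11  ] ((0.37691646814346313, 0.3856441378593445), 0.03172662854194641) u -0.43062962216664313 w 0.30930641228372957
top door slope [0.0056 0.0623] 1174
top [122 213  17  19 240] [0.5239 0.379  0.1104] ((0.5250937938690186, 0.38213974237442017), 0.024005303159356117) u -0.4624199192877701 w 0.4516110917067756
```

```bash
python3 -c "
from h import *
np.set_printoptions(precision=4,suppress=True)
o=np.array([-.170,-.985]); w=np.array([.985,-.170]); T=np.array([.5051,.1063])
for n in ('side','top'):
  s=load(n+'6.npz');C=cloud(s);X,Y,Z=C[...,0],C[...,1],C[...,2]
  R=s['camera_from_world'][:3,:3];print('cam',-R.T@s['camera_from_world'][:3,3])
  U=X*o[0]+Y*o[1]-T@o;W=X*w[0]+Y*w[1]-T@w
  for lo in np.arange(.07,.42,.02):
    m=(Z>lo)&(Z<lo+.02)&(abs(U)<.13)&(abs(W)<.13)
    if m.sum()>5: print('z-tcp %.3f'%(lo+.01-.098),m.sum(),'u',np.percentile(U[m],[1,99]),'w',np.percentile(W[m],[1,99]))
s=load('side6.npz')
cv2.imwrite('pics/grip.png',cv2.resize(s['frame'][80:260,200:290,::-1],None,fx=3.3,fy=3.3,interpolation=cv2.INTER_CUBIC))
"
```

```text
cam [-0.118  -0.9523  0.8704]
z-tcp 0.002 159 u [-0.0837  0.0943] w [-0.0409  0.0371]
z-tcp 0.022 347 u [-0.0864  0.0981] w [-0.041   0.0366]
z-tcp 0.042 550 u [-0.0914  0.1007] w [-0.0401  0.0346]
z-tcp 0.062 152 u [-0.009   0.0551] w [-0.0281  0.0205]
z-tcp 0.082 132 u [-0.0055  0.0555] w [-0.0401  0.0259]
z-tcp 0.102 351 u [-0.0077  0.0551] w [-0.041   0.0358]
z-tcp 0.122 92 u [0.0014 0.0479] w [-0.0452  0.0366]
z-tcp 0.142 243 u [-0.0082  0.0502] w [-0.0474  0.0363]
z-tcp 0.162 237 u [-0.0025  0.0494] w [-0.0468  0.0367]
z-tcp 0.182 241 u [-0.0017  0.0498] w [-0.046   0.0375]
z-tcp 0.202 250 u [-0.0073  0.0495] w [-0.0448  0.0384]
z-tcp 0.222 248 u [-0.0035  0.0495] w [-0.0446  0.0392]
z-tcp 0.242 247 u [-0.0019  0.0511] w [-0.0467  0.0382]
z-tcp 0.262 292 u [-0.0832  0.0534] w [-0.113   0.0428]
z-tcp 0.282 441 u [-0.0788  0.0513] w [-0.1286  0.0358]
z-tcp 0.302 545 u [-0.0632  0.0521] w [-0.1283  0.0365]
z-tcp 0.322 610 u [-0.0664  0.053 ] w [-0.1291  0.036 ]
cam [0.412 0.014 1.185]
z-tcp 0.022 45 u [0.0122 0.0769] w [-0.0391  0.031 ]
z-tcp 0.042 509 u [0.0489 0.0948] w [-0.0385  0.0368]
z-tcp 0.062 9 u [0.0487 0.0489] w [-0.0215  0.0198]
z-tcp 0.082 9 u [0.0487 0.0489] w [-0.0203  0.0209]
z-tcp 0.102 162 u [0.0237 0.0489] w [-0.0392  0.0372]
z-tcp 0.142 25 u [0.0021 0.0446] w [-0.0461 -0.0015]
z-tcp 0.162 25 u [0.0156 0.0448] w [-0.043   0.0077]
z-tcp 0.182 22 u [0.012  0.0446] w [-0.044  -0.0026]
z-tcp 0.202 8 u [0.0237 0.0423] w [-0.0387 -0.0145]
z-tcp 0.262 101 u [0.0095 0.0496] w [-0.0492  0.0349]
z-tcp 0.282 40 u [0.0159 0.0472] w [-0.0454  0.0156]
z-tcp 0.302 43 u [-0.0619  0.0472] w [-0.1286  0.0223]
z-tcp 0.322 322 u [-0.1259  0.047 ] w [-0.1292  0.0092]
```

View pics/grip.png

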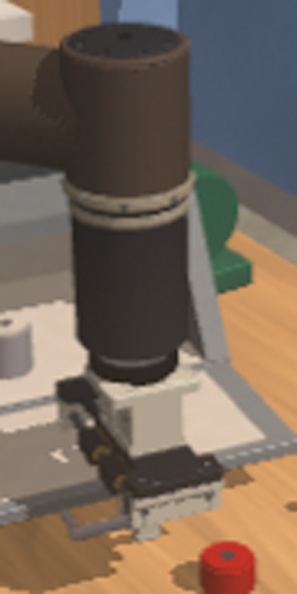

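```bash
python3 -c "
from h import *
np.set_printoptions(precision=4,suppress=True)
o=np.array([-.170,-.985]); w=np.array([.985,-.170]); T=np.array([.5051,.1063])
s=load('top6.npz')
f=s['frame'].astype(int)
# flask top: bright disc near (128,222)
g=f.sum(2);m=np.zeros(g.shape,np.uint8);m[205:240,112:145]=(g[205:240,112:145]>0)
P=onplane(s,[[385/3,90+397/3]],.110);print('flask',P,P[:,:2]@o,P[:,:2]@w)
for uv in [(378,128),(370,162),(350,270),(330,370),(310,470)]:
  P=onplane(s,[[uv[0]/3,90+uv[1]/3]],.207);Q=onplane(s,[[uv[0]/3,90+uv[1]/3]],.187);print(uv,P[0],P[0,:2]@o,Q[0,:2]@o)
for uv in [(522,215),(490,375)]:
  P=onplane(s,[[uv[0]/3,90+uv[1]/3]],.06);print('hinge',P[0],P[0,:2]@o)
C=cloud(s)
U=C[...,:2]@o-T@o;W=C[...,:2]@w-T@w;Z=C[...,2]-.098
m=(abs(W)<.036)&(U>.06)&(U<.09)&(Z>.01)&(Z<.07);print('rail top',np.percentile(Z[m],[5,50,95]))
cv2.imwrite('pics/fl.png',cv2.resize(s['frame'][195:250,95:180,::-1],None,fx=8,fy=8,interpolation=cv2.INTER_CUBIC))
s=load('side6.npz');C=cloud(s)
U=C[...,:2]@o-T@o;W=C[...,:2]@w-T@w;Z=C[...,2]-.098
m=(abs(W)<.036)&(U>.06)&(U<.09)&(Z>.01)&(Z<.07);print('rail top',np.percentile(Z[m],[5,50,95]))
"
```

```text
flask [[0.5229 0.3829 0.11  ]] [-0.4661] [0.45]
(378, 128) [0.728  0.3627 0.207 ] -0.4810422911519736 -0.4891657002542733
(370, 162) [0.7002 0.368  0.207 ] -0.48154710845196397 -0.4896808414626679
(350, 270) [0.6132 0.3804 0.207 ] -0.47891187225726134 -0.48699171262780067
(330, 370) [0.5343 0.3926 0.207 ] -0.4775270406141522 -0.4855785600950572
(310, 470) [0.4569 0.4045 0.207 ] -0.47606178027343476 -0.4840833340349676
hinge [0.6939 0.2826 0.06  ] -0.3963084813153906
hinge [0.5473 0.3077 0.06  ] -0.3961443116930752
rail top [0.0399 0.0434 0.0465]
rail top [0.0127 0.0421 0.0448]
```

View pics/fl.png

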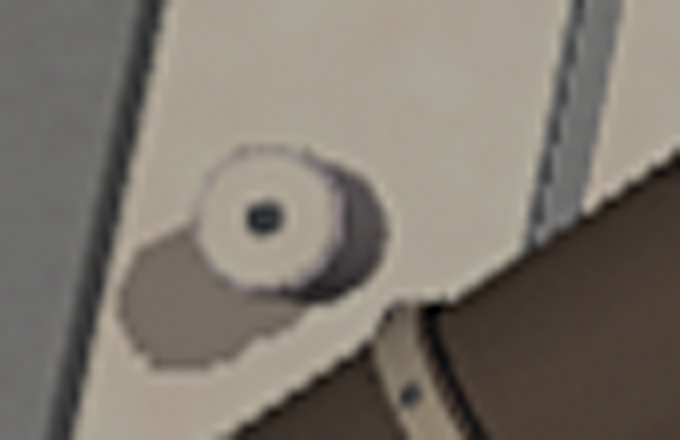

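Call:
{"method": "play_rows", "body": {
  "series": [
    [22,0,0,0,0],
    [22,0,0,0,0],
    [22,0,0,-0.02,0],
    [22,0,0,-0.05,0],
    [22,0,0,-0.1,0],
    [100,0,0,-0.15,0],
    [100,0,0,-0.2,0],
    [100,0,0,-0.2,-10],
    [100,0,0,-0.2,-18],
    [100,0,0,-0.2,-26]
  ]
}}

```text
clock: 8.8
tool_pos: [0.5056, 0.1077, 0.2988]
orientation: [179.9, 0.1, -163.6]
force: [-1.0, -0.5, -0.2]
opening: 0.0539
```

```bash
cat > uw.py <<'E'
import sys,numpy as np
from go import go
u,w,z=map(float,sys.argv[1:4]); p=u*np.array([-.170,-.985])+w*np.array([.985,-.170]); print(p.round(4)); go(p[0],p[1],z,float(sys.argv[4]))
E
python3 uw.py -.405 .45 .30 -99.8
python3 -c "
from h import *
from plant import *
np.set_printoptions(precision=4,suppress=True)
o=np.array([-.170,-.985]); w=np.array([.985,-.170])
s=snapshot('top');np.savez('top7.npz',**s);cv2.imwrite('pics/top7z.png',cv2.resize(s['frame'][90:290,0:250,::-1],None,fx=3,fy=3))
C=cloud(s);U=C[...,:2]@o;W=C[...,:2]@w;Z=C[...,2]
m=(U>-.38)&(U<-.24)&(W>.3)&(W<.62)&(Z<.09)&(Z>.02);print(m.sum(),np.linalg.lstsq(np.c_[U[m],np.ones(m.sum())],Z[m],rcond=None)[0])
"
```

```text
[0.5121 0.3224]
dx -0.0667 dy 0.2042 dz -0.0012 spin -63.85
1942 [0.0009 0.0613]
```

View pics/top7z.png

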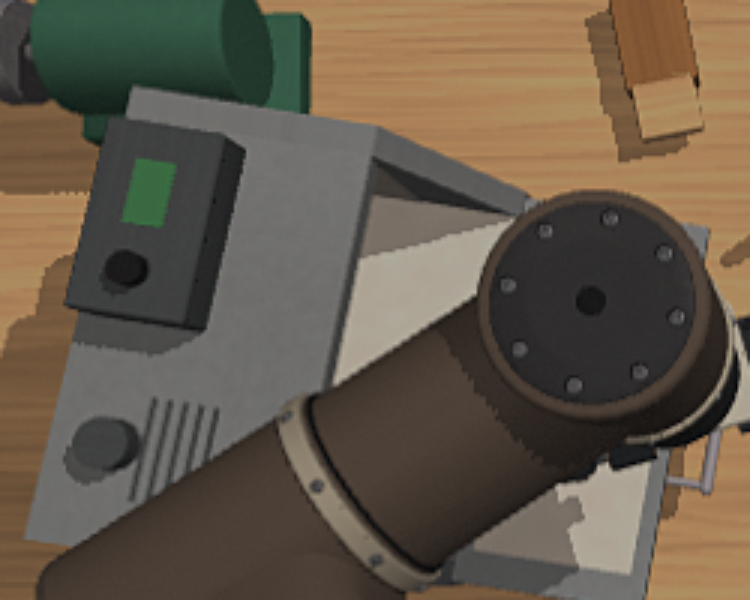

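Call:
{"method": "play_rows", "body": {
  "series": [
    [100,-0.0667,0.2042,0,-63.85],
    [100,-0.0667,0.2042,0,-63.85],
    [100,-0.0667,0.2042,0,-63.85],
    [100,-0.0667,0.2042,0,-63.85],
    [100,-0.0667,0.2042,0,-63.85],
    [100,-0.0667,0.2042,0,-63.85],
    [100,-0.0667,0.2042,0,-63.85],
    [100,-0.0667,0.2042,0,-63.85],
    [100,-0.0667,0.2042,0,-63.85],
    [100,-0.0667,0.2042,0,-63.85]
  ]
}}

```text
clock: 9.85
tool_pos: [0.5133, 0.3222, 0.2979]
orientation: [-180.0, 0.0, -100.4]
force: [-0.5, -0.0, 0.1]
opening: 0.0875
```

```bash
python3 uw.py -.405 .45 .132 -99.8;python3 uw.py -.445 .45 .132 -99.8
```

```text
[0.5121 0.3224]
dx -0.0000 dy 0.0012 dz 0.1659 spin -0.58
[0.5189 0.3618]
dx -0.0400 dy 0.0017 dz 0.1659 spin -0.58
```

Call:
{"method": "play_rows", "body": {
  "series": [
    [100,0,0.001,0.04,-0.5],
    [100,0,0.001,0.08,-0.5],
    [100,0,0.001,0.12,-0.5],
    [100,0,0.001,0.15,-0.5],
    [100,0,0.001,0.166,-0.5],
    [100,0,0.001,0.166,-0.5],
    [100,-0.015,0.001,0.166,-0.5],
    [100,-0.03,0.001,0.166,-0.5],
    [100,-0.04,0.001,0.166,-0.5],
    [100,-0.04,0.001,0.166,-0.5]
  ]
}}

```text
clock: 10.85
tool_pos: [0.52, 0.3637, 0.1326]
orientation: [-179.9, 0.1, -99.6]
force: [-0.6, 0.1, -0.6]
opening: 0.0877
```

```bash
python3 uw.py -.451 .45 .132 -99.8
python3 -c "
from h import *
from plant import *
print(get_obs()['force'],get_obs()['tool_pos'])
a=snapshot('side');b=snapshot('top')
cv2.imwrite('pics/8.png',np.vstack([cv2.resize(a['frame'][90:230,120:320,::-1],None,fx=2.8,fy=2.1),cv2.resize(b['frame'][120:290,0:250,::-1],(560,300))]))
"
```

```text
[0.5199 0.3677]
dx -0.0040 dy 0.0007 dz 0.0006 spin 0.19
[-0.6254445   0.11375264 -0.57872073] [0.51995706 0.3636662  0.13258665]
```

View pics/8.png

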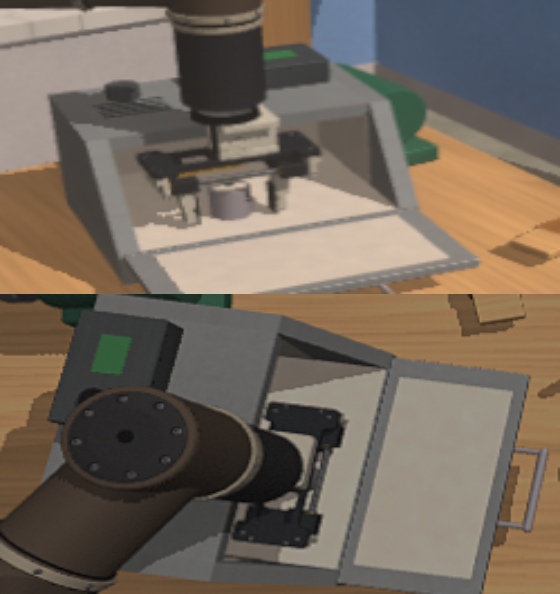

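The gripper's rail now sits under the roof lip with one finger each side of the flask (top half, about (230,200)) and no force on the wrist. I am going in a few mm further.

Call:
{"method": "play_rows", "body": {
  "series": [
    [100,-0.002,0.0005,0,0],
    [100,-0.004,0.0005,0,0],
    [100,-0.006,0.0005,0,0],
    [100,-0.006,0.0005,0,0]
  ]
}}

```text
clock: 11.35
tool_pos: [0.52, 0.3676, 0.1318]
orientation: [-180.0, 0.0, -99.7]
force: [0.3, -0.9, 0.2]
opening: 0.0876
```

Call:
{"method": "play_rows", "body": {
  "series": [
    [100,-0.002,0,0,0],
    [100,-0.004,0,0,0],
    [100,-0.004,0,0,0]
  ]
}}

```text
clock: 11.65
tool_pos: [0.5207, 0.3717, 0.1318]
orientation: [-180.0, 0.0, -99.7]
force: [-0.8, -0.3, 0.5]
opening: 0.0874
```

Call:
{"method": "play_rows", "body": {
  "series": [
    [60,0,0,0,0],
    [60,0,0,0,0],
    [53,0,0,0,0],
    [53,0,0,0,0],
    [51,0,0,0,0],
    [51,0,0,0,0],
    [51,0,0,0,0]
  ]
}}

```text
clock: 12.35
tool_pos: [0.5209, 0.3714, 0.1319]
orientation: [-180.0, 0.0, -99.7]
force: [2.6, 0.6, -0.3]
opening: 0.0464
```

Call:
{"method": "play_rows", "body": {
  "series": [
    [40,0,0,0,0],
    [40,0,0,0,0],
    [40,0.006,0,0,0],
    [40,0.014,0,0,0],
    [40,0.022,0,0,0],
    [40,0.03,0,0,0],
    [40,0.03,0,0,0]
  ]
}}

```text
clock: 13.05
tool_pos: [0.515, 0.3401, 0.1319]
orientation: [180.0, -0.1, -99.7]
force: [-0.5, -2.2, 3.0]
opening: 0.0466
```

```bash
python3 -c "
from h import *
from plant import *
a=snapshot('side')
cv2.imwrite('pics/9.png',cv2.resize(a['frame'][110:210,150:300,::-1],None,fx=5,fy=5))
"
```

```text
(no output)
```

View pics/9.png

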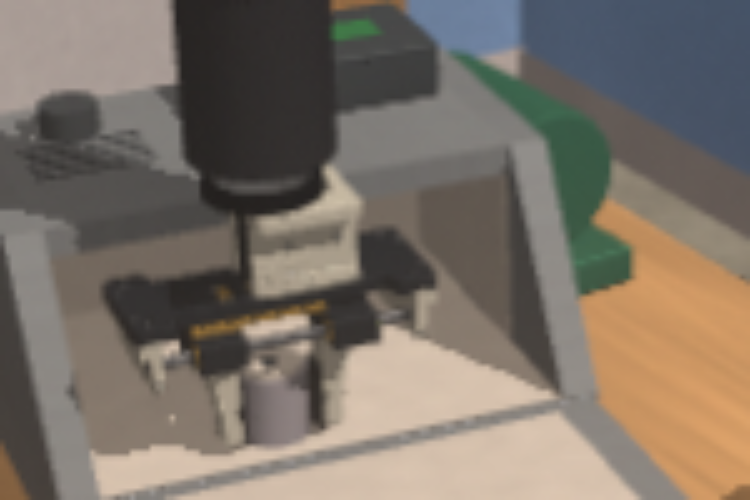

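Call:
{"method": "play_rows", "body": {
  "series": [
    [60,0,0,0,0],
    [70,0,0,0,0],
    [70,-0.006,0,-0.006,0],
    [70,-0.011,0,-0.012,0],
    [70,-0.011,0,-0.012,0],
    [40,-0.011,0,-0.012,0],
    [40,-0.011,0,-0.012,0],
    [40,-0.011,0,-0.012,0],
    [40,-0.011,0,-0.012,0]
  ]
}}

```text
clock: 14.0
tool_pos: [0.5172, 0.3526, 0.1436]
orientation: [180.0, -0.0, -99.7]
force: [-0.3, 1.1, -0.4]
opening: 0.0474
```

```bash
python3 -c "
from h import *
from plant import *
a=snapshot('side')
cv2.imwrite('pics/10.png',cv2.resize(a['frame'][110:210,150:300,::-1],None,fx=5,fy=5))
"
```

```text
(no output)
```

View pics/10.png

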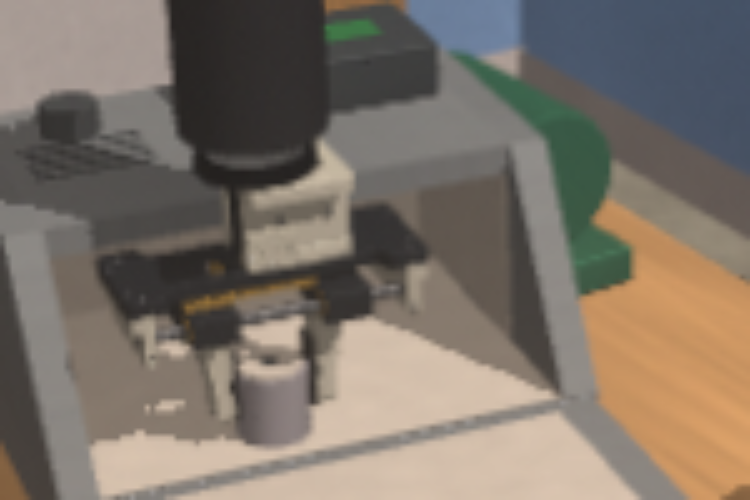

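Call:
{"method": "play_rows", "body": {
  "series": [
    [40,0,0,-0.005,0],
    [40,0.02,0,-0.01,0],
    [40,0.05,0,-0.02,0],
    [40,0.08,0,-0.05,0],
    [40,0.1,0,-0.09,0],
    [40,0.12,0,-0.12,0],
    [40,0.12,0,-0.12,0]
  ]
}}

```text
clock: 14.75
tool_pos: [0.4981, 0.2328, 0.2688]
orientation: [-179.7, 0.3, -99.7]
force: [0.7, 0.9, -3.1]
opening: 0.0472
```

```bash
python3 go.py .5662 -.1813 .24 -76.2
python3 -c "
from h import *
from plant import *
a=snapshot('side');b=snapshot('top');np.savez('top11.npz',**b)
cv2.imwrite('pics/11.png',np.hstack([a['frame'][100:330,150:450,::-1],b['frame'][100:330,150:450,::-1]]))
"
```

```text
dx 0.3966 dy -0.1372 dz 0.0288 spin -23.53
```

View pics/11.png

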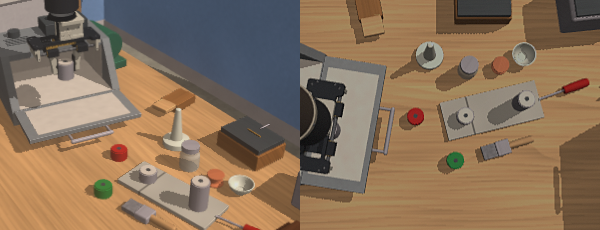

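```bash
python3 -c "
from h import *
np.set_printoptions(precision=4,suppress=True)
s=load('top11.npz');C=cloud(s);Z=C[...,2]
for nm,z,box in(('short',.042,(295,200,335,235)),('tall',.092,(358,182,398,220))):
  x0,y0,x1,y1=box;m=np.zeros(Z.shape,np.uint8);m[y0:y1,x0:x1]=abs(Z[y0:y1,x0:x1]-z)<.009
  c=max(cv2.findContours(m,0,2)[0],key=cv2.contourArea);(cx,cy),r=cv2.minEnclosingCircle(c);P=onplane(s,[[cx,cy]],z);M=cv2.moments(m,True);print(nm,cx,cy,r,P,onplane(s,[[M['m10']/M['m00'],M['m01']/M['m00']]],z))
f=s['frame']
m=((C[...,2]>.004)&(C[...,2]<.022)).astype(np.uint8);m[:,:285]=0;m[:,405:]=0;m[:175]=0;m[245:]=0
m=cv2.morphologyEx(m,cv2.MORPH_OPEN,np.ones((5,5)))
c=max(cv2.findContours(m,0,2)[0],key=cv2.contourArea);P=onplane(s,c[:,0].astype(float),.012)[:,:2].astype(np.float32);print(cv2.minAreaRect(P))
"
```

```text
short 315.0 214.96153259277344 8.580123901367188 [[ 0.5473 -0.1025  0.042 ]] [[ 0.5476 -0.1025  0.042 ]]
tall 375.76605224609375 198.4174346923828 9.017395973205566 [[ 0.5846 -0.2592  0.092 ]] [[ 0.5848 -0.259   0.092 ]]
((0.5665662288665771, -0.18103937804698944), (0.11091117560863495, 0.2804778516292572), 13.289249420166016)
```

Call:
{"method": "play_rows", "body": {
  "series": [
    [40,0.01,-0.003,0,0],
    [40,0.05,-0.017,0,-4],
    [40,0.3966,-0.1372,0,-23.3],
    [40,0.3966,-0.1372,0,-23.3],
    [40,0.3966,-0.1372,0,-23.3],
    [40,0.3966,-0.1372,0,-23.3],
    [40,0.3966,-0.1372,0,-23.3],
    [40,0.3966,-0.1372,0,-23.3],
    [40,0.3966,-0.1372,0,-23.3],
    [40,0.3966,-0.1372,0,-23.3]
  ]
}}

```text
clock: 15.85
tool_pos: [0.5653, -0.183, 0.2614]
orientation: [179.8, 0.0, -76.5]
force: [-0.2, 1.0, -4.0]
opening: 0.0478
```

```bash
python3 go.py .566 -.181 .24 -76.5
```

```text
dx -0.0018 dy -0.0011 dz 0.0214 spin 0.03
```

Call:
{"method": "play_rows", "body": {
  "series": [
    [40,0,0,0.04,0],
    [40,0,0,0.08,0],
    [40,0,0,0.12,0],
    [40,0,0,0.14,0],
    [40,0,0,0.14,0],
    [40,0,0,0.14,0]
  ]
}}

```text
clock: 16.45
tool_pos: [0.5657, -0.1797, 0.123]
orientation: [179.9, 0.0, -76.3]
force: [-0.1, 0.5, -2.4]
opening: 0.0477
```

```bash
python3 go.py .566 -.181 .0956 -76.5
python3 -c "
from h import *
from plant import *
np.set_printoptions(precision=4,suppress=True)
a=snapshot('side');np.savez('side12.npz',**a)
print(proj(a,[[.566,-.181,.09],[.566,-.181,.04],[.5848,-.259,.092],[.5475,-.1025,.042]]))
cv2.imwrite('pics/12.png',cv2.resize(a['frame'][240:345,260:400,::-1],None,fx=5,fy=5))
"
```

```text
dx 0.0013 dy 0.0000 dz 0.0274 spin 0.16
[[322.3001 266.5138]
 [321.1899 282.1414]
 [348.77   279.3018]
 [296.9611 268.5406]]
```

View pics/12.png

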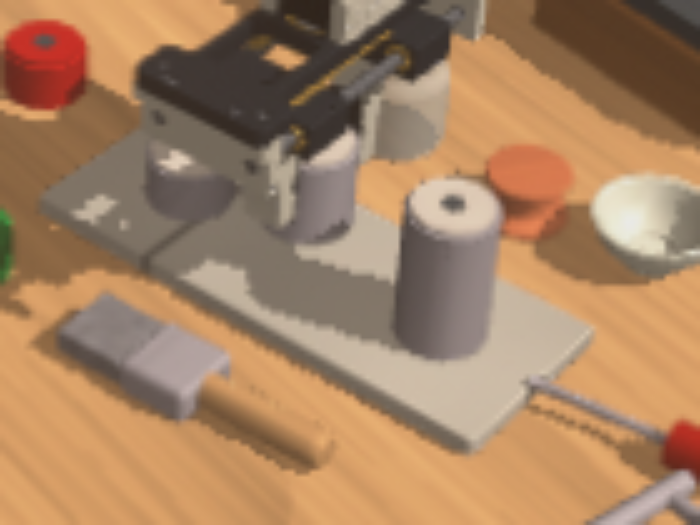

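Call:
{"method": "play_rows", "body": {
  "series": [
    [40,0,0,0.012,0],
    [40,0,0,0.02,0],
    [40,0,0,0.0245,0],
    [40,0,0,0.0275,0],
    [40,0,0,0.0275,0],
    [40,0,0,0.0275,0]
  ]
}}

```text
clock: 17.1
tool_pos: [0.5661, -0.1796, 0.0964]
orientation: [-180.0, -0.0, -76.4]
force: [0.3, -0.9, -4.0]
opening: 0.0476
```

Call:
{"method": "play_rows", "body": {
  "series": [
    [40,0,0,0.001,0],
    [40,0,0,0.002,0],
    [40,0,0,0.002,0],
    [40,0,0,0.002,0]
  ]
}}

```text
clock: 17.5
tool_pos: [0.5662, -0.1796, 0.0955]
orientation: [-179.9, -0.0, -76.3]
force: [-2.6, 2.2, 6.5]
opening: 0.0476
```

Call:
{"method": "play_rows", "body": {
  "series": [
    [75,0,0,0,0],
    [75,0,0,0,0],
    [75,0,0,0,0],
    [75,0,0,0,0],
    [75,0,0,-0.02,0],
    [75,0,0,-0.06,0],
    [75,0,0,-0.1,0],
    [75,0,0,-0.15,0],
    [75,0,0,-0.2,0]
  ]
}}

```text
clock: 18.4
tool_pos: [0.5654, -0.1797, 0.296]
orientation: [180.0, 0.0, -76.4]
force: [0.8, 0.2, 0.5]
opening: 0.0658
```

```bash
python3 -c "
from h import *
from plant import *
np.set_printoptions(precision=4,suppress=True)
a=snapshot('side');np.savez('side13.npz',**a)
C=cloud(a);X,Y,Z=C[...,0],C[...,1],C[...,2]
m=(abs(Z-.062)<.006)&(abs(X-.566)<.05)&(abs(Y+.181)<.05);P=C[m];print(m.sum(),P.mean(0),cv2.minEnclosingCircle(P[:,:2].astype(np.float32)))
print(proj(a,[[.566,-.181,.062],[.5848,-.259,.092],[.5475,-.1025,.042]]))
cv2.imwrite('pics/13.png',cv2.resize(a['frame'][220:345,260:400,::-1],None,fx=4.7,fy=4.7))
"; python3 uw.py -.19 .48 .30 -189.8
```

```text
191 [ 0.5624 -0.1841  0.0607] ((0.5633569359779358, -0.18276481330394745), 0.024967703968286514)
[[321.6741 275.3494]
 [348.77   279.3018]
 [296.9611 268.5406]]
[0.5051 0.1056]
dx -0.2932 dy -0.0062 dz 0.0059 spin 113.52
```

View pics/13.png

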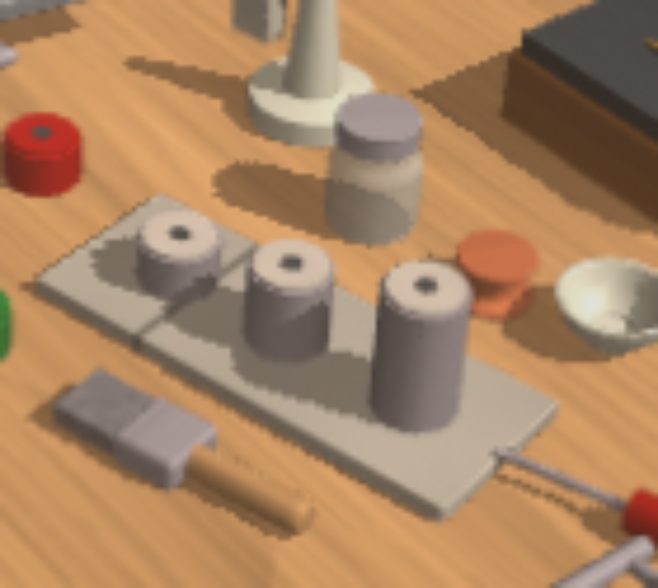

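Call:
{"method": "play_rows", "body": {
  "series": [
    [22,-0.29,-0.006,0,113.5],
    [22,-0.29,-0.006,0,113.5],
    [22,-0.29,-0.006,0,113.5],
    [22,-0.29,-0.006,0,113.5],
    [22,-0.29,-0.006,0,113.5],
    [22,-0.29,-0.006,0,113.5],
    [22,-0.29,-0.006,0,113.5],
    [22,-0.29,-0.006,0,113.5],
    [22,-0.29,-0.006,0,113.5],
    [22,-0.29,-0.006,0,113.5]
  ]
}}

```text
clock: 19.45
tool_pos: [0.5033, 0.1041, 0.2942]
orientation: [180.0, 0.0, -156.9]
force: [1.7, -0.5, -0.4]
opening: 0.0192
```

```bash
python3 uw.py -.19 .48 .20 -189.8
```

```text
[0.5051 0.1056]
dx -0.0023 dy 0.0006 dz 0.0942 spin 32.88
```

Call:
{"method": "play_rows", "body": {
  "series": [
    [22,-0.002,0.0006,0.03,32.9],
    [22,-0.002,0.0006,0.06,32.9],
    [22,-0.002,0.0006,0.09,32.9],
    [22,-0.002,0.0006,0.09,32.9],
    [22,-0.002,0.0006,0.09,32.9],
    [22,-0.002,0.0006,0.09,32.9],
    [22,-0.002,0.0006,0.09,32.9]
  ]
}}

```text
clock: 20.15
tool_pos: [0.5054, 0.1052, 0.205]
orientation: [179.9, 0.1, 170.6]
force: [0.5, 0.1, -0.9]
opening: 0.0191
```

```bash
python3 uw.py -.19 .48 .1 -189.8; 
python3 -c "
from h import *
from plant import *
np.set_printoptions(precision=4,suppress=True)
a=snapshot('side')
C=cloud(a);U=C[...,:2]@np.array([-.170,-.985]);W=C[...,:2]@np.array([.985,-.17]);Z=C[...,2]
m=(Z>.036)&(Z<.06)&(U>-.21)&(U<-.17)&(abs(W-.48)<.07);print(m.sum(),np.percentile(U[m],[5,50,95]),np.percentile(W[m],[1,99]),np.median(Z[m]))
cv2.imwrite('pics/14.png',cv2.resize(a['frame'][120:270,160:320,::-1],None,fx=4,fy=4))
"
```

```text
[0.5051 0.1056]
dx 0.0004 dy 0.0003 dz 0.1050 spin 0.44
201 [-0.2028 -0.1855 -0.1811] [0.4158 0.5435] 0.047402159939030186
```

View pics/14.png

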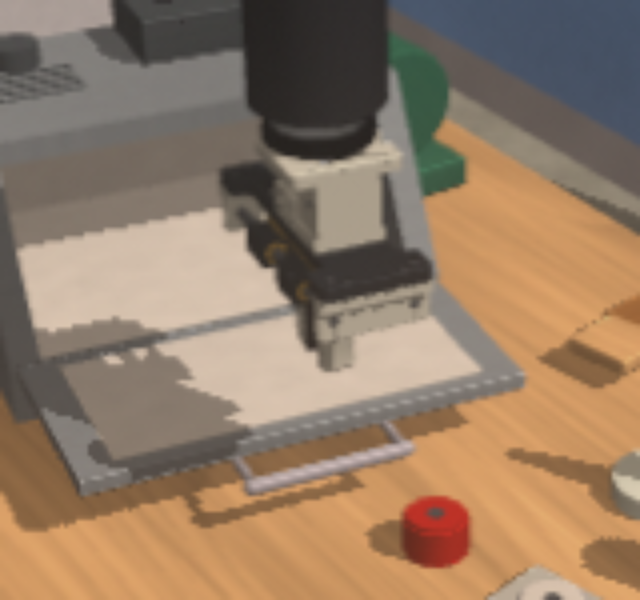

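Call:
{"method": "play_rows", "body": {
  "series": [
    [26,0,-0.0015,0.03,0.4],
    [26,0,-0.0015,0.06,0.4],
    [26,0,-0.0015,0.075,0.4],
    [26,0,-0.0015,0.085,0.4],
    [26,0,-0.0015,0.085,0.4]
  ]
}}

```text
clock: 20.7
tool_pos: [0.5045, 0.1033, 0.1186]
orientation: [-179.9, -0.1, 170.1]
force: [0.2, -1.1, 0.8]
opening: 0.0229
```

Call:
{"method": "play_rows", "body": {
  "series": [
    [26,0,0,0.006,0],
    [26,0,0,0.012,0],
    [26,0,0,0.018,0],
    [26,0,0,0.02,0],
    [26,0,0,0.02,0]
  ]
}}

```text
clock: 21.2
tool_pos: [0.5046, 0.1034, 0.099]
orientation: [-180.0, -0.0, 170.1]
force: [-0.2, 0.3, 0.7]
opening: 0.0225
```

Clear of the bar with no contact. Closing on it.

Call:
{"method": "play_rows", "body": {
  "series": [
    [0,0,0,0,0],
    [0,0,0,0,0],
    [0,0,0,0,0],
    [0,0,0,0,0]
  ]
}}

```text
clock: 21.6
tool_pos: [0.5054, 0.1057, 0.0995]
orientation: [179.8, 0.1, 170.1]
force: [-3.3, 12.0, -3.9]
opening: 0.0112
```

```bash
python3 -c "
import numpy as np
f=lambda b:(.2066*np.cos(np.radians(b)),.2066*np.sin(np.radians(b)))
def p(a,b): 
  s=f(a);u,z=f(b);print(b,'dy %.4f dz %.4f'%(-(u-s[0]),-(z-s[1])))
for b in [0,5,10,16,22,28,34,40,46,52]:p(-4.2,b)
for b in [58,64,70,76,82,88,94,100,105,109]:p(52,b)
for b in [111,113,114.5,115.9,117]:p(109,b)
"
```

```text
0 dy -0.0006 dz -0.0151
5 dy 0.0002 dz -0.0331
10 dy 0.0026 dz -0.0510
16 dy 0.0074 dz -0.0721
22 dy 0.0145 dz -0.0925
28 dy 0.0236 dz -0.1121
34 dy 0.0348 dz -0.1307
40 dy 0.0478 dz -0.1479
46 dy 0.0625 dz -0.1637
52 dy 0.0788 dz -0.1779
58 dy 0.0177 dz -0.0124
64 dy 0.0366 dz -0.0229
70 dy 0.0565 dz -0.0313
76 dy 0.0772 dz -0.0377
82 dy 0.0984 dz -0.0418
88 dy 0.1200 dz -0.0437
94 dy 0.1416 dz -0.0433
100 dy 0.1631 dz -0.0407
105 dy 0.1807 dz -0.0368
109 dy 0.1945 dz -0.0325
111 dy 0.0068 dz 0.0025
113 dy 0.0135 dz 0.0052
114.5 dy 0.0184 dz 0.0073
115.9 dy 0.0230 dz 0.0095
117 dy 0.0265 dz 0.0113
```

Call:
{"method": "play_rows", "body": {
  "series": [
    [0,0,0.0015,-0.0151,0],
    [0,0,0.0022,-0.0331,0],
    [0,0,0.0046,-0.051,0],
    [0,0,0.0094,-0.0721,0],
    [0,0,0.0165,-0.0925,0],
    [0,0,0.0256,-0.1121,0],
    [0,0,0.0368,-0.1307,0],
    [0,0,0.0498,-0.1479,0],
    [0,0,0.0645,-0.1637,0],
    [0,0,0.0808,-0.1779,0]
  ]
}}

```text
clock: 22.6
tool_pos: [0.5179, 0.1799, 0.2786]
orientation: [-179.6, -0.1, 170.1]
force: [-0.8, -14.2, 6.6]
opening: 0.0109
```

Call:
{"method": "play_rows", "body": {
  "series": [
    [0,0,0.0177,-0.0124,0],
    [0,0,0.0366,-0.0229,0],
    [0,0,0.0565,-0.0313,0],
    [0,0,0.0772,-0.0377,0],
    [0,0,0.0984,-0.0418,0],
    [0,0,0.12,-0.0437,0],
    [0,0,0.1416,-0.0433,0],
    [0,0,0.1631,-0.0407,0],
    [0,0,0.1807,-0.0368,0],
    [0,0,0.1945,-0.0325,0]
  ]
}}

```text
clock: 23.6
tool_pos: [0.5512, 0.3755, 0.3105]
orientation: [-180.0, -0.0, 170.1]
force: [-5.7, -0.9, 3.8]
opening: 0.0108
```

Call:
{"method": "play_rows", "body": {
  "series": [
    [0,0,0.0068,0.0025,0],
    [0,0,0.0135,0.0052,0],
    [0,0,0.0184,0.0073,0],
    [0,0,0.0218,0.009,0],
    [0,0,0.024,0.01,0],
    [0,0,0.024,0.01,0]
  ]
}}

```text
clock: 24.2
tool_pos: [0.5551, 0.3981, 0.3004]
orientation: [-179.9, -0.1, 170.1]
force: [-7.1, -1.4, 6.2]
opening: 0.0113
```

Call:
{"method": "play_rows", "body": {
  "series": [
    [0,0,0.0015,0.0007,0],
    [0,0,0.003,0.0015,0],
    [0,0,0.0045,0.002,0],
    [0,0,0.0045,0.002,0]
  ]
}}

```text
clock: 24.6
tool_pos: [0.5552, 0.3986, 0.3003]
orientation: [-179.6, -0.1, 170.1]
force: [-12.6, -15.6, 19.1]
opening: 0.0109
```

Call:
{"method": "play_rows", "body": {
  "series": [
    [45,0,0,0,0],
    [45,0,0,0,0],
    [45,0,0,0,0],
    [45,0,0,-0.03,0],
    [45,0,0,-0.07,0],
    [45,0,0,-0.1,0],
    [45,0,-0.05,-0.1,0],
    [45,0,-0.1,-0.1,0],
    [45,0,-0.15,-0.1,0],
    [45,0,-0.15,-0.1,0]
  ]
}}

```text
clock: 25.6
tool_pos: [0.5303, 0.2508, 0.3993]
orientation: [179.9, 0.1, 169.9]
force: [0.2, 0.6, 0.6]
opening: 0.0393
```

```bash
python3 -c "
from h import *
from plant import *
np.set_printoptions(precision=4,suppress=True)
o=np.array([-.170,-.985])
for n in('side','top'):
  s=snapshot(n);C=cloud(s);X,Y,Z=C[...,0],C[...,1],C[...,2]
  cv2.imwrite(f'pics/{n}15.png',s['frame'][:,:,::-1])
  m=(Z>.24)&(Z<.262)&(X>.47)&(X<.63)&(Y>.35)&(Y<.43);P=C[m];print(n,'bar',m.sum(),P.mean(0) if m.any() else '',np.median(P[:,:2]@o))
  m=(Z>.08)&(Z<.185)&(X>.35)&(X<.75)&(Y>.25)&(Y<.42);P=C[m]
  U=P[:,:2]@o
  for i in range(3):
    k=np.polyfit(P[:,2],P[:,:2]@o,1);r=P[:,:2]@o-np.polyval(k,P[:,2]);P=P[abs(r)<.01]
  print('door lean deg',np.degrees(np.arctan(-k[0])),len(P))
  m=(abs(Z-.062)<.006)&(abs(X-.566)<.04)&(abs(Y+.181)<.04);P=C[m];print('flask',m.sum(),P.mean(0))
  m=(abs(Z-.092)<.006)&(abs(X-.585)<.04)&(abs(Y+.26)<.04);print('tall',C[m].mean(0))
  m=(abs(Z-.042)<.006)&(abs(X-.547)<.04)&(abs(Y+.10)<.04);print('short',C[m].mean(0))
"
```

```text
side bar 150 [0.5515 0.3921 0.2461] -0.4800722016585411
door lean deg 29.919198043494287 4075
flask 189 [ 0.5625 -0.1841  0.0608]
tall [ 0.5819 -0.2678  0.0906]
short [ 0.5445 -0.1089  0.0408]
top bar 94 [0.507  0.4052 0.25  ] -0.48470906536914515
door lean deg 29.78000235855891 3455
flask 233 [ 0.5658 -0.1773  0.0614]
tall [ 0.5851 -0.2595  0.0918]
short [ 0.5479 -0.1026  0.042 ]
```

View pics/side15.png

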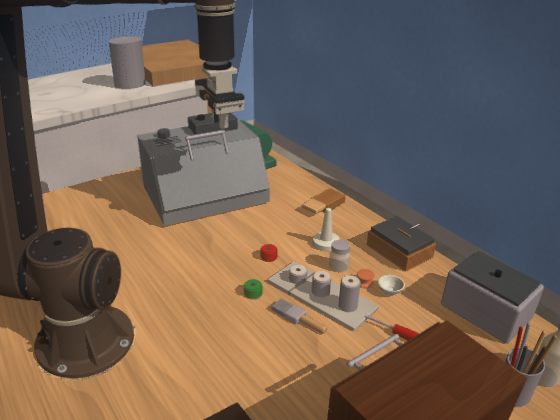

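View pics/top15.png

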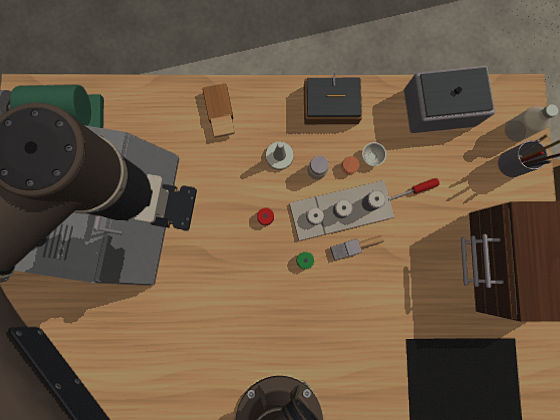

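Both views show the door shut: it leans 29.8 to 29.9°, where shut is 30°. The three flasks stand in line on the tile (top view: (315,215), (344,208), (376,199)), and the gripper is clear of everything. Handing in.

```bash
python3 -c "
from plant import *
print(close_job())"
```

```text
the job is handed in; nothing more can be done
None
```

The job is handed in at about 25.7 s of the 72 s allowed; the simulator gives no verdict. I pulled the door down level, stood the steel flask on the tile between the other two, and pushed the door shut.

**Last checks**
- **Door down:** it read level to within about 0.5° in both camera views.
- **Flask position:** the top view puts it 84 mm from the tall flask, 77 mm from the short one and about 3 mm from the tile's centre line. The side view is less exact and reads about 86 and 78 mm.
- **Other things on the bench:** the tall and short flask measure where they were at the start, within 1 mm in the top view. The bystanders look unmoved in the pictures, but I did not measure them.
- **Door shut:** it leans 29.8 to 29.9° (fully shut is 30°), and the wrist felt the stop before I let go.
- **Robot:** it stands clear of everything, with no force on the wrist.

**What did not go to plan**
- **Door not fully shut at the start:** it was about 4° open, so my first hinge estimate was about 2 cm off. That put 53 N on the wrist in the first pull (limit 120 N); I measured again and corrected before going on.
- **Flask too far under the roof lip:** it stood too deep for a centred grip. I gripped it about 11 mm off centre, slid it about 30 mm out along the oven floor, then gripped it again properly.

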